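# Reassemble the basket strainer

## Robot

A 7-joint arm with a two-finger parallel gripper is mounted at the origin on the work surface. World frame = base frame: x ahead of the robot, y to its left, z up, the work surface at z = 0. Lengths are in m, angles in degrees, forces in N, time in s.
With the tool pointing down it reaches from about 0.425 to 0.875 m from the base axis. Payload 8.4 kg.
Tool frame: the origin (TCP) lies on the centre line of the jaws, within the pads' length; the fingertips stand 11 mm ahead of it and the grasp point (between the pads) lies 8 mm behind it; z points along the fingers, y is the line along which they close (so a half turn about z gives the same grasp; the last joint's range is limited). The gripper opens to 87 mm and grips with 3 to 60 N. Pads are 19 mm wide; open, the fingers measure 117 mm over their backs; the gripper's body (75 mm by 190 mm) begins 51 mm behind the grasp point.
Start: joints at [62.441, 19.091, 2.286, 83.961, -0.768, 76.965, -3.352], TCP at [0.242, -0.603, 0.209] pointing down, gripper open.
Joint ranges: [-147.57, 147.57], [-21.85, 119.76], [-74.77, 79.35], [14.55, 137.4], [-85.83, 265.84], [4.83, 119.75], [-152.11, 152.11]. Speed limits (degrees/s): [127.2, 127.2, 159.86, 159.86, 180, 180, 180].

## Interface

Orientations are given as [roll, pitch, yaw] about the fixed x, y, z axes, in that order (R = Rz(yaw) Ry(pitch) Rx(roll)).
In Python, from workcell import bot, claw, ik, monitor, grab_frame, camera_info, job_done gives the robot as it stands. The module is installed in compiled form; this text tells all that it offers. Calls block until the motion is done:
- bot.move_to(position, orientation): joint-space move of the TCP to a pose.
- bot.movel(position, frame=None, vel=0.15, f_stop=None): straight line of the TCP; frame=None keeps the orientation; vel is the mean speed in m/s. With f_stop (N) it stops when the force on the tool has changed by that much, and returns True; else False.
- bot.set_joints(angles): joint-space move.
- claw.move_gripper(opening, grip_force=None): opening from 0.0 (shut) to 1.0 (fully open); grip_force is the grip in N (None keeps the last); returns when the fingers have stopped.
- bot.pause(seconds).
- ik(position, orientation): joint angles nearest the present ones, or None.
- monitor.state(): the state.
- grab_frame(name): name is "scene" or "top" or "wrist"; returns the picture (480x640x3 uint8, blue, green, red); there is no depth.
- camera_info(name): a dict with "fx", "fy", "cx", "cy" (pixels), "R" (3x3) and "t" (3): a world point X has camera coordinates R X + t; the wrist camera has in their place "mount" (4x4, takes a point from camera to tool coordinates, whose origin is the TCP and whose axes are the flange's). Camera axes: x right, y down, z forward; pixel columns grow to the right and rows downward; lengths in m; the calibration is good to about 2 mm. The wrist camera is an equidistant fisheye: a pixel r from the principal point sees the ray r / f radians off the axis. A picture is of the moment at which its call begins: read the wrist's pose just before it. camera_info takes no time and is no camera call.
A pose or a line that the arm cannot do raises bot.MotionError and nothing moves.
- job_done(): hands the job in; it is judged then, once.
The state is a dict: "t": time; "joints": joint angles; "joint_velocities": joint speeds; "joint_torque": joint torques, N m; "tool_pos": TCP position; "eef_rot": TCP orientation; "wrist_force": force on the tool from outside, world axes, zero at the start; "ft_torque": the same for the moment, N m; "gripper_width": opening from 0.0 (shut) to 1.0 (fully open); "grip_force": force on a finger pad.
Only numpy, scipy, OpenCV 4.12 (cv2) and the standard library are available. Lean on these libraries where they do the work, as an engineer would, in place of code of your own. Each camera call takes 0.05 s, during which the arm holds its last target. There are 200 camera calls.

## Task

The pump rig's strainer has been cleaned and must go back together on its fixed blue body: hang the perforated basket in the bore so that its rim lies flat on the flange, lay the white seal ring on the rim, centred, and put the domed cover on the ring, centred, dome up. Last, lay the clamp bar across the dome, flat, with the slots in its ends down over the two studs, ready for the nuts; do not knock over or push away the bottle and the beaker that stand nearby.

Things in the scene. Friction and masses are not known exactly. Their poses are not given: they have to be found in the camera images.
- housing_mouth (a point): Strainer body, blue, fixed; place and yaw vary. Point: centre of the bore's mouth (76 mm wide, 77 deep) on the flat top face of a round flange (124 mm across, 95 mm above the bench). z up; x runs from stud to stud: two steel studs, 10 mm thick, at x = +72 and -72 mm, rise 78 mm above the flange. A pipe stub each side along y, out to 95 mm, at most 78 mm high.
- basket_mid (a point): Loose perforated steel basket, upright, 95 mm tall: cup 66 mm deep, 52 mm wide at the foot, 62 at the top; then a rim 92 mm wide, 3 thick; above it the handle to grip, 26 mm high (to the top), 30 long along x, 10 thick along y. Point: on its axis, 47.5 mm above the foot; z up. In place, at any yaw, the point is 18.5 mm below the flange face.
- ring_mid (a point): Loose stiff white plastic seal ring, lying flat: 100 mm across, hole 72 mm, wall 14 mm wide, 8 mm thick; pinch the wall at one side, one finger in the hole. Point: centre of the hole, half-way up; z is its axis. In place on the basket's rim the point is 7 mm above the flange face.
- cover_mid (a point): Loose plain aluminium cover, dome up, 34 mm tall: disc 104 mm across, 8 thick, with a flat-topped round dome 60 mm across on it, 26 mm high, to grip. The dome is hollow below (52 mm wide, 30 deep), room for the basket's handle. Point: on its axis, 17 mm above its underside; z up. In place on the ring the point is 28 mm above the flange face.
- bar_mid (a point): Loose plain steel clamp bar, lying flat: 176 mm long (x), 32 wide (y), 24 high (z). Each end has an open U slot, 20 mm wide, 26 deep, through its full height, for a stud. Point: its centre, half-way up. In place on the dome, a stud in each slot, the point is 57 mm above the flange face; either end may go to either stud.
- bottle: Bystander: white plastic bottle with a blue cap, 56 mm across and 150 mm tall, standing loose on the bench. Origin at the centre of its foot, z up.
- beaker: Bystander: small open steel beaker, 58 mm across the rim and 75 mm tall, standing loose on the bench. Origin at the centre of its foot, z up.
Things that resemble listed ones, but are neither listed nor needed, are in the scene too. Of the things like the part that bears cover_mid, leave any that is turquoise; of the rest the smaller one is meant.

How it is judged (in metres and radians):
On the way, in this order (a step that is already met when the one before it is completed fails the run):
1. the basket hangs in the bore, its rim on the flange (horizontal distance between basket_mid and housing_mouth below 0.01 m and z of basket_mid in the frame of housing_mouth between -0.0225 and -0.0145 m and angle between basket_mid's own z axis and vertical below 0.08 rad), for 0.2 s.
2. the seal ring lies on the basket's rim, centred (all of step 1 and horizontal distance between ring_mid and housing_mouth below 0.01 m and z of ring_mid in the frame of housing_mouth between 0.003 and 0.011 m and angle between ring_mid's own z axis and vertical below 0.08 rad), for 0.2 s.
3. the cover lies on the ring, centred, dome up (all of step 2 and horizontal distance between cover_mid and housing_mouth below 0.01 m and z of cover_mid in the frame of housing_mouth between 0.024 and 0.032 m and angle between cover_mid's own z axis and vertical below 0.08 rad), for 0.2 s.
At the end, for the whole second after the job is handed in: Basket, ring, cover and bar are stacked on the strainer body in that order, each centred within 10 mm of the bore's axis, at its seated height within 4 mm, level within 0.08 rad, the bar in line with the two studs, which stand in its slots (within 0.3 rad), and all at rest (below 0.02 m/s) (all of step 3 and horizontal distance between bar_mid and housing_mouth below 0.01 m and z of bar_mid in the frame of housing_mouth between 0.053 and 0.061 m and angle between bar_mid's own z axis and vertical below 0.08 rad and angle between the x axis of bar_mid and the x axis of housing_mouth, either way round below 0.3 rad and linear speed of each of basket, ring, cover, bar below 0.02 m/s); the robot touches nothing.
It fails at once if the bottle was knocked over or pushed more than 40 mm (angle between bottle's own z axis and vertical above 0.5 rad or distance of bottle from where it was at the start of the episode above 0.04 m).
It fails at once if the beaker was knocked over or pushed more than 40 mm (angle between beaker's own z axis and vertical above 0.5 rad or distance of beaker from where it was at the start of the episode above 0.04 m).
It also fails if it takes over 141 s, if anything falls off the work surface, if the arm or the gripper's body presses on something with over 40 N, if the wrist force passes 120 N, or if a joint passes its speed limit or range.

## Working session

There is one attempt and no reset: what is moved stays moved. The work goes in short steps, each a Python script; the robot and the scene stay as the last script left them, time stands still between calls to the robot, and variables do not carry over. Pictures are saved under pics/ and viewed, at most 15 in all, crops included, and the job is handed in when it is done.

```bash
mkdir -p pics
python3 - <<'E'
from workcell import *
import cv2
for n in("top","scene"):
    cv2.imwrite(f"pics/{n}0.png",grab_frame(n)); c=camera_info(n); print(n,c)
c=camera_info("wrist");print(c)
s=monitor.state();print(s)
E
```

```text
top {'fx': 591.9739312864818, 'fy': 591.9739312864818, 'cx': 326.6808348277904, 'cy': 235.99681665629976, 'R': array([[-0.01145669, -0.99992994, -0.00297787],
       [-0.98813244,  0.01177762, -0.15315213],
       [ 0.15317648,  0.00118792, -0.98819814]]), 't': array([0.00560384, 0.53245896, 1.57212414])}
scene {'fx': 519.9985753814748, 'fy': 519.9985753814748, 'cx': 321.06997956633194, 'cy': 248.34386514531883, 'R': array([[-0.6967077 ,  0.71733635,  0.00519027],
       [ 0.5586063 ,  0.54705326, -0.62345147],
       [-0.45006375, -0.43146412, -0.78184482]]), 't': array([ 0.37247452, -0.23683229,  1.5743868 ])}
{'fx': 371.64829954431775, 'fy': 371.64829954431775, 'cx': 317.0641379257151, 'cy': 236.24453197914227, 'mount': array([[-3.60261801e-04, -9.53476542e-01, -3.01467002e-01,
         8.39711364e-02],
       [ 9.99999843e-01, -2.13978322e-04, -5.18260480e-04,
         7.67747463e-04],
       [ 4.29641808e-04, -3.01467142e-01,  9.53476470e-01,
        -1.74970725e-01],
       [ 0.00000000e+00,  0.00000000e+00,  0.00000000e+00,
         1.00000000e+00]])}
{'t': 0.1, 'joints': array([62.44133877, 19.12756289,  2.28491056, 84.00588268, -0.76797441,
       76.96557549, -3.35194729]), 'joint_velocities': array([-0.08539926,  0.01898862, -0.16266212, -0.08748892, -0.08813318,
       -0.09857595, -0.02980768]), 'joint_torque': array([ 2.80510278e-03, -6.57816124e+01,  1.33871891e+00, -4.04708862e+01,
       -5.97651140e-02,  4.09673795e-02,  1.24783278e-04]), 'tool_pos': array([ 0.241985  , -0.60279813,  0.2083509 ]), 'eef_rot': array([-1.79916400e+02,  5.49034047e-03,  2.18735209e+01]), 'wrist_force': array([-0.3605865 , -0.35861261, -0.4171941 ]), 'ft_torque': array([-0.03232758, -0.0052333 , -0.0083945 ]), 'grip_force': 0.0, 'gripper_width': 1.0016153698946386}
```

View pics/top0.png

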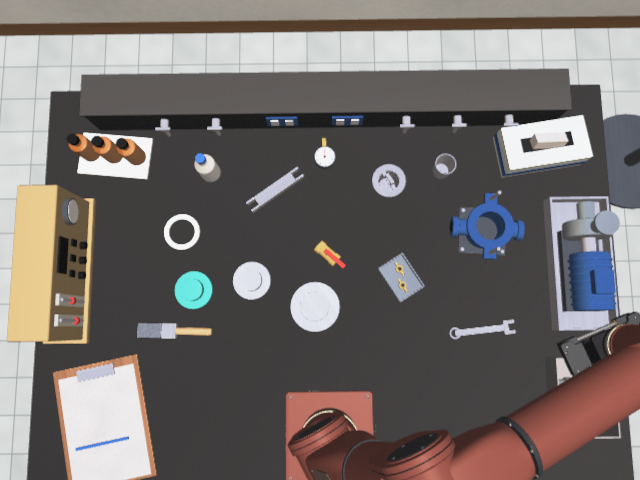

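View pics/scene0.png

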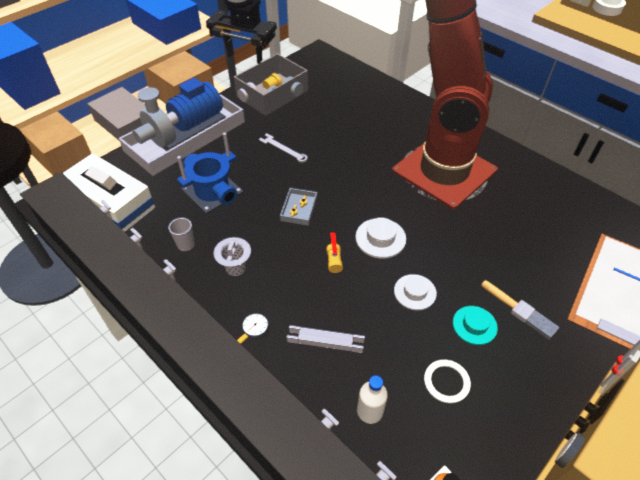

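Top view: housing (490,228), basket (389,180), ring (182,232), bar (275,188), bottle (207,166), beaker (445,166). Cover candidates are turquoise (193,290), which is excluded, small grey (251,281) and large grey (315,306). The small grey one fits. I'll confirm it and the stud direction in enlarged crops.

```bash
cat > h.py <<'E'
from workcell import *
import numpy as np, cv2
from scipy.spatial.transform import Rotation as Ro
def ray(n,uv,T=None):
    """origin and directions (world) of pixels uv"""
    c=camera_info(n); uv=np.atleast_2d(uv).astype(float)
    x=(uv[:,0]-c["cx"])/c["fx"]; y=(uv[:,1]-c["cy"])/c["fy"]
    if n!="wrist":
        d=np.c_[x,y,np.ones_like(x)]@c["R"]; return -c["R"].T@c["t"],d
    r=np.hypot(x,y)+1e-12
    d=np.c_[np.sin(r)*x/r,np.sin(r)*y/r,np.cos(r)]
    M=T@c["mount"]; return M[:3,3],d@M[:3,:3].T
def plane(n,uv,z,T=None):
    o,d=ray(n,uv,T); return (o+d*((z-o[2])/d[:,2])[:,None])[:,:2]
def pose():
    s=monitor.state(); T=np.eye(4); T[:3,:3]=Ro.from_euler("xyz",s["eef_rot"],degrees=True).as_matrix(); T[:3,3]=s["tool_pos"]; return T
def proj(n,X,T=None):
    c=camera_info(n); X=np.atleast_2d(X)
    if n!="wrist":
        p=X@c["R"].T+c["t"]; return np.c_[p[:,0]/p[:,2]*c["fx"]+c["cx"],p[:,1]/p[:,2]*c["fy"]+c["cy"]]
    M=np.linalg.inv(T@c["mount"]); p=X@M[:3,:3].T+M[:3,3]
    th=np.arctan2(np.hypot(p[:,0],p[:,1]),p[:,2]); h=np.hypot(p[:,0],p[:,1])+1e-12
    return np.c_[c["cx"]+c["fx"]*th*p[:,0]/h,c["cy"]+c["fy"]*th*p[:,1]/h]
E
python3 - <<'E'
from h import *
for k,uv,z in [("house",(490,228),.095),("basket",(389,180),.07),("ring",(182,232),.004),("cover",(251,281),.03),("big",(315,306),.03),("bar",(275,188),.024),("bottle",(210,175),0),("beaker",(445,172),0)]:
    print(k,plane("top",uv,z).round(3))
a=cv2.imread("pics/top0.png")
A=cv2.resize(a[185:265,440:540],None,fx=4,fy=4,interpolation=2);B=cv2.resize(a[250:330,220:345],(500,320),interpolation=2)
s=cv2.imread("pics/scene0.png");C=cv2.resize(s[120:220,165:255],(360,280*400//360),interpolation=2)
D=cv2.resize(s[210:350,350:510],(360,311),interpolation=2)
im=np.zeros((600,800,3),np.uint8);im[:280,:350]=cv2.resize(A,(350,280));im[:280,360:798]=cv2.resize(B,(438,280));im[285:596,:360]=C[:311];im[285:596,370:730]=D
cv2.imwrite("pics/c1.png",im)
E
```

```text
house [[ 0.54  -0.431]]
basket [[ 0.68  -0.172]]
ring [[0.554 0.403]]
cover [[0.413 0.206]]
big [[0.344 0.033]]
bar [[0.672 0.142]]
bottle [[0.718 0.329]]
beaker [[ 0.719 -0.339]]
```

View pics/c1.png

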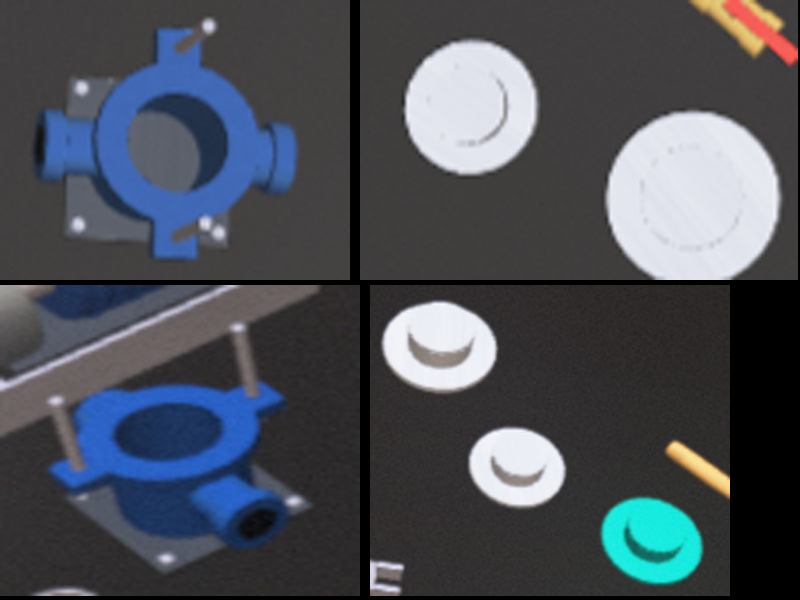

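The crop confirms that the small grey cover (251,281) is the one meant; the larger grey one beside it and the turquoise one stay. The studs stand roughly along world ±x of the bore. Next, closer wrist looks at the basket and the housing.

Run:
```python
from h import *
s=[monitor.state()["t"]]
ims=[]
for i,(p,yaw) in enumerate([((.54,-.431,.27),0),((.68,-.172,.24),0)]):
    bot.move_to(p,[180,0,yaw]); bot.pause(.3)
    T=pose(); im=grab_frame("wrist"); cv2.imwrite(f"pics/w{i}.png",im); np.save(f"pics/w{i}.npy",T); ims.append(im)
    s.append(monitor.state()["t"]); print(T[:3,3],monitor.state()["joints"].round(0))
print(s)
cv2.imwrite("pics/w01.png",np.hstack([cv2.resize(x,(400,300)) for x in ims]))
# stud tops two-view from top only
P=plane("top",[(499.4,192.4),(498.9,248.7)],.173);print(P,P.mean(0))
```

```text
[ 0.53938697 -0.43162337  0.26994424] [ 37.  23.  -3.  72.   1.  85. -56.]
[ 0.67973428 -0.17320282  0.24015067] [ 17.  25.  -9.  72.   4.  83. -82.]
[0.1, 1.7667, 3.25]
[[ 0.61826582 -0.43832059]
 [ 0.47492912 -0.42903051]] [ 0.54659747 -0.43367555]
```

View pics/w01.png

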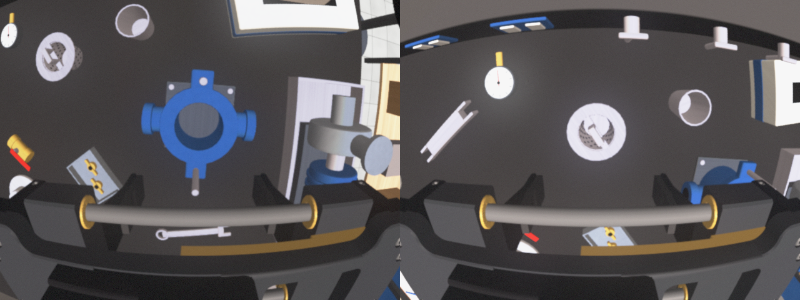

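Wrist view: housing bore around (318,192) in full pixels, with its studs above and below it. Basket around (315,208), handle turned diagonally. Now I'll fit circles.

```bash
cat >> h.py <<'E'
def fitc(P,r=None):
    from scipy.optimize import least_squares
    f=lambda q:np.hypot(P[:,0]-q[0],P[:,1]-q[1])-(q[2] if r is None else r)
    q=least_squares(f,[*P.mean(0),.04],loss="soft_l1",f_scale=.001); return q.x.round(4),np.abs(f(q.x)).mean().round(5)
E
python3 - <<'E'
from h import *
im=cv2.imread("pics/w0.png");T=np.load("pics/w0.npy")
hsv=cv2.cvtColor(im,cv2.COLOR_BGR2HSV)
print(im[192,345-0],im[192,370],im[192,300], im[175,340])
for vt in (110,130,150):
    m=cv2.inRange(hsv,(100,120,vt),(125,255,255))
    cs,h=cv2.findContours(m,cv2.RETR_CCOMP,cv2.CHAIN_APPROX_NONE)
    c=[c for c,hh in zip(cs,h[0]) if hh[3]>=0 and cv2.contourArea(c)>500 and cv2.pointPolygonTest(c,(318,192),False)>0]
    for k in c: print(vt,cv2.boundingRect(k),fitc(plane("wrist",k[:,0],.095,T)))
im2=cv2.imread("pics/w1.png");T2=np.load("pics/w1.npy")
g=cv2.cvtColor(im2,cv2.COLOR_BGR2GRAY); m=cv2.inRange(g,105,255);m=cv2.morphologyEx(m,cv2.MORPH_CLOSE,np.ones((3,3)))
cs,_=cv2.findContours(m,cv2.RETR_EXTERNAL,cv2.CHAIN_APPROX_NONE)
for k in cs:
    if cv2.pointPolygonTest(k,(315,175),False)>0 or (cv2.contourArea(k)>2000 and abs(k[:,0,0].mean()-315)<30 and abs(k[:,0,1].mean()-208)<30): print(cv2.boundingRect(k),fitc(plane("wrist",k[:,0],.0675,T2)))
A=cv2.resize(im[100:330,200:430],(400,400),interpolation=2);B=cv2.resize(im2[145:270,252:377],(400,400),interpolation=2)
cv2.imwrite("pics/c2.png",np.hstack([A,B]))
E
```

```text
[118 103  97] [193 110  62] [118 103  98] [115 101  98]
110 (279, 163, 79, 78) (array([ 0.547 , -0.4329,  0.0377]), np.float64(0.00027))
130 (278, 163, 80, 79) (array([ 0.5466, -0.4327,  0.0381]), np.float64(0.00024))
150 (278, 163, 81, 79) (array([ 0.5464, -0.4328,  0.0385]), np.float64(0.00025))
(266, 164, 97, 94) (array([ 0.6783, -0.1703,  0.0464]), np.float64(0.00025))
```

View pics/c2.png

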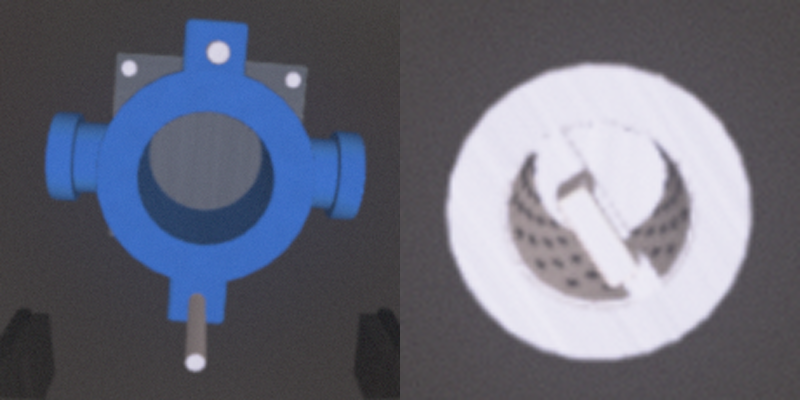

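Run:
```python
from h import *
T=np.load("pics/w0.npy");T2=np.load("pics/w1.npy")
P=plane("wrist",[(325.35,129.9),(312.1,308.2)],.173,T);d=P[0]-P[1];print(P,P.mean(0),np.hypot(*d),np.degrees(np.arctan2(d[1],d[0])))
q=np.array([(563,203),(590,190),(637,268),(612,285)])-[400,0]
Q=plane("wrist",q*.3125+[252,145],.095,T2);print(Q,Q.mean(0))
for a,b in((0,3),(1,2)):
    d=Q[a]-Q[b];print(np.hypot(*d),np.degrees(np.arctan2(d[1],d[0])))
for y in (30,35,-150): print(y,ik([.678,-.170,.09],[180,0,y]),ik([.5466,-.4327,.12],[180,0,y-35]))
```

```text
[[ 0.61807532 -0.43803492]
 [ 0.47502815 -0.42773967]] [ 0.54655174 -0.4328873 ] 0.1434171649790512 -4.116539583394864
[[ 0.68851589 -0.16107851]
 [ 0.69217559 -0.16856506]
 [ 0.6697368  -0.1816186 ]
 [ 0.66475597 -0.17459799]] [ 0.67879606 -0.17146504]
0.027336968222758284 29.640033960997552
0.025959468007564514 30.188293001463904
30 [ 20.25042431  29.90487175 -13.77399618  83.41454468   7.37845123
  67.56631205 -54.5757125 ] [ 37.16534515  27.68260724  -3.42599838  82.48272094   1.69425401
  69.88490612 -61.45209118]
35 [ 20.77560583  29.98070306 -14.5193075   83.38157136   7.78645856
  67.62352105 -49.84785475] [ 37.70237988  27.71110315  -4.17631828  82.44878654   2.06641977
  69.91480309 -56.70626013]
-150 [ 50.14171499  44.54140121 -63.04374815  81.67455081  39.767587
  77.79502384 105.67236001] [ 56.92339724  31.18407694 -31.92413417  81.25350675  16.70435864
  72.28566639 108.64819861]
```

```bash
cat >> h.py <<'E'
H=np.array([.5466,-.4328]); HY=-4.1
def go(x,y,z,yaw): bot.move_to([x,y,z],[180,0,yaw])
def rep(*a):
    s=monitor.state(); print(*a,"t",round(s["t"],1),s["tool_pos"].round(4),"w",round(s["gripper_width"]*87,1),"F",s["wrist_force"].round(1),"g",round(s["grip_force"],1))
E
python3 - <<'E'
from h import *
x,y,a=.6785,-.171,30
claw.move_gripper(.5,20)
go(x,y,.16,a); print(bot.movel([x,y,.086],vel=.1,f_stop=15)); rep("down")
claw.move_gripper(0,25); rep("grip")
bot.movel([x,y,.30],vel=.2); rep("lift")
go(*H,.30,HY); bot.pause(.3)
T=pose(); cv2.imwrite("pics/w2.png",grab_frame("wrist")); np.save("pics/w2.npy",T)
bot.movel([*H,.122],vel=.12,f_stop=12); rep("near")
print(bot.movel([*H,.108],vel=.02,f_stop=6)); rep("seat")
claw.move_gripper(.4); bot.pause(.3); rep("open")
bot.movel([*H,.27],vel=.15); bot.pause(.3)
T=pose(); cv2.imwrite("pics/w3.png",grab_frame("wrist")); np.save("pics/w3.npy",T); rep()
im=cv2.imread("pics/w3.png")
cv2.imwrite("pics/c3.png",np.hstack([cv2.resize(cv2.imread("pics/w2.png"),(400,400)),cv2.resize(im[100:330,200:430],(400,400))]))
g=cv2.inRange(cv2.cvtColor(im,cv2.COLOR_BGR2HSV),(0,0,150),(180,70,255));g=cv2.morphologyEx(g,cv2.MORPH_CLOSE,np.ones((3,3)))
for k in cv2.findContours(g,0,1)[0]:
    if cv2.contourArea(k)>3000:print(cv2.boundingRect(k),fitc(plane("wrist",k[:,0],.098,T)))
E
```

```text
False
down t 5.7 [ 0.679  -0.1711  0.0868] w 43.3 F [0.3 0.2 0.4] g 0.0
grip t 6.6 [ 0.6785 -0.171   0.086 ] w 0.3 F [ 0.  -0.2 -0.1] g 0.0
lift t 7.9 [ 0.678  -0.1709  0.2985] w 0.6 F [ 0.2 -0.1  1.1] g 0.0
near t 11.0 [ 0.547  -0.4331  0.1229] w 0.6 F [-0.1 -0.1  0.5] g 0.0
False
seat t 11.8 [ 0.5467 -0.4329  0.1081] w 0.7 F [-0.6 -0.2  0.4] g 0.0
open t 13.0 [ 0.5466 -0.4328  0.108 ] w 35.1 F [ 0.8 -0.4  0.2] g 0.0
t 14.6 [ 0.5465 -0.4327  0.2697] w 34.6 F [-0.4 -0.3 -0.3] g 0.0
(52, 75, 61, 78) (array([ 0.6745, -0.1919,  0.0418]), np.float64(0.00032))
(466, 18, 174, 282) (array([ 0.5724, -0.7336,  0.1034]), np.float64(0.04065))
(358, 0, 206, 51) (array([ 0.9036, -0.5809,  0.1926]), np.float64(0.01812))
```

View pics/c3.png

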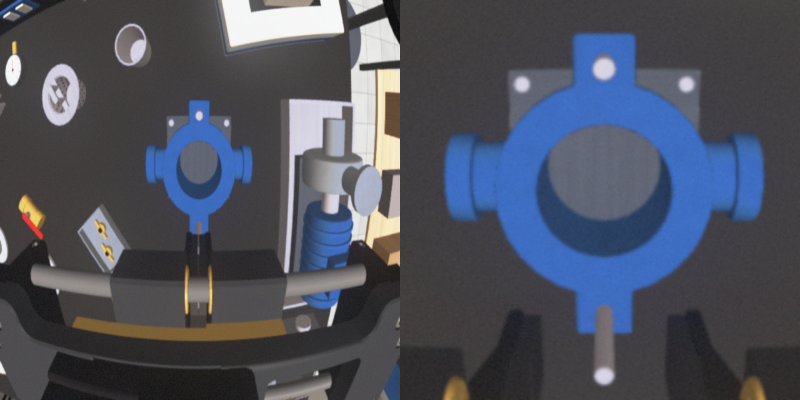

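Missed: the jaws closed fully shut (w≈0) and the basket still stands at its place. I'll check where the fingertips appear against the projected TCP, and where the basket is now.

Run:
```python
from h import *
T=np.load("pics/w2.npy");T3=np.load("pics/w3.npy")
print(T.round(4))
for z in(-.03,0,.011): print(z,proj("wrist",(T@[0,0,z,1])[:3],T),proj("wrist",(T3@[0,.017,z,1])[:3],T3))
im=cv2.imread("pics/w2.png")[230:460,200:430]
s=grab_frame("scene");cv2.imwrite("pics/scene1.png",s)
p=proj("scene",(*[.6785,-.171],.095))[0].astype(int);print(p)
x,y=p
B=cv2.resize(s[y-50:y+50,x-50:x+50],(400,400),interpolation=2);A=cv2.resize(im,(400,400),interpolation=2)
cv2.imwrite("pics/c4.png",np.hstack([A,B]))
```

```text
[[ 9.976e-01 -6.960e-02  1.000e-04  5.473e-01]
 [-6.960e-02 -9.976e-01  2.000e-04 -4.318e-01]
 [ 1.000e-04 -2.000e-04 -1.000e+00  3.000e-01]
 [ 0.000e+00  0.000e+00  0.000e+00  1.000e+00]]
-0.03 [[316.46532401 317.9852478 ]] [[354.33143782 317.7039874 ]]
0 [[316.55523847 289.11392288]] [[349.1226329  288.97416903]]
0.011 [[316.58256006 280.42804798]] [[347.53554654 280.3204508 ]]
[229 244]
```

View pics/c4.png

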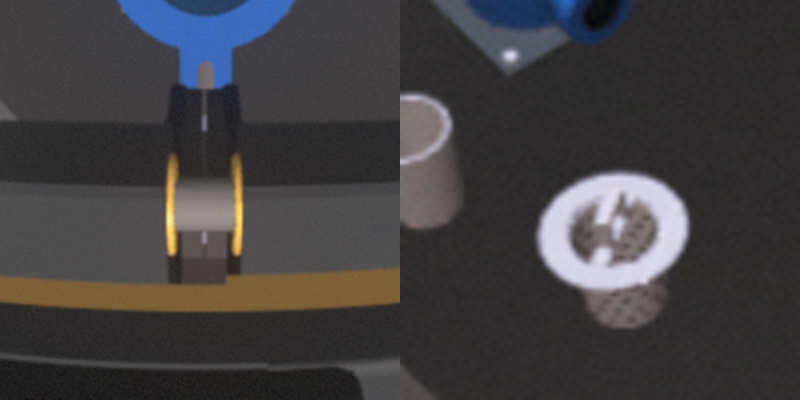

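Run:
```python
from h import *
print(plane("scene",(235.2,271),0.0),plane("scene",(232.2,251.5),.069))
o1,d1=ray("scene",(232.2,251.5))
for f,c in (("w1",(315,211)),("w3",(82.5,114))):
    T=np.load(f"pics/{f}.npy"); o2,d2=ray("wrist",c,T)
    A=np.c_[d1[0],-d2[0]];s=np.linalg.lstsq(A,o2-o1,rcond=None)[0];print(f,o1+s[0]*d1[0],o2+s[1]*d2[0])
for f in ("w1","w3"):
    T=np.load(f"pics/{f}.npy");im=cv2.imread(f"pics/{f}.png")
    g=cv2.inRange(cv2.cvtColor(im,cv2.COLOR_BGR2HSV),(0,0,150),(180,70,255));g=cv2.morphologyEx(g,cv2.MORPH_CLOSE,np.ones((3,3)))
    for k in cv2.findContours(g,0,1)[0]:
        if 3000<cv2.contourArea(k)<9000:
            for z in(.05,.06,.069,.08):print(f,z,fitc(plane("wrist",k[:,0],z,T)))
```

```text
[[ 0.68556078 -0.16077366]] [[ 0.67871234 -0.1672056 ]]
w1 [ 0.67645105 -0.17100711  0.06357104] [ 0.67842042 -0.1714913   0.06308979]
w3 [ 0.67678374 -0.17044782  0.06436977] [ 0.67755203 -0.17074294  0.06425641]
w1 0.05 (array([-4754.12  ,    12.7253,  4754.6299]), np.float64(0.01784))
w1 0.06 (array([ 2.1378, -0.1887,  1.6404]), np.float64(0.017))
w1 0.069 (array([ 2.0988, -0.1883,  1.5947]), np.float64(0.01657))
w1 0.08 (array([ 2.0512, -0.1877,  1.5388]), np.float64(0.01605))
w1 0.05 (array([ 0.674 , -0.1701,  0.0481]), np.float64(0.00026))
w1 0.06 (array([ 0.6764, -0.1702,  0.0468]), np.float64(0.00025))
w1 0.069 (array([ 0.6786, -0.1703,  0.0456]), np.float64(0.00024))
w1 0.08 (array([ 0.6814, -0.1704,  0.0442]), np.float64(0.00024))
w1 0.05 (array([ 0.7783, -0.5455,  0.0617]), np.float64(0.01336))
w1 0.06 (array([ 0.7779, -0.5353,  0.06  ]), np.float64(0.01299))
w1 0.069 (array([ 0.7776, -0.5261,  0.0585]), np.float64(0.01266))
w1 0.08 (array([ 0.7771, -0.5149,  0.0566]), np.float64(0.01226))
w3 0.05 (array([ 0.6806, -0.1577,  0.0476]), np.float64(0.00036))
w3 0.06 (array([ 0.6794, -0.1648,  0.0464]), np.float64(0.00035))
w3 0.069 (array([ 0.6782, -0.1712,  0.0453]), np.float64(0.00034))
w3 0.08 (array([ 0.6768, -0.1791,  0.044 ]), np.float64(0.00033))
w3 0.05 (array([ 0.9412, -0.6005,  0.219 ]), np.float64(0.02063))
w3 0.06 (array([ 0.9333, -0.5964,  0.2135]), np.float64(0.0201))
w3 0.069 (array([ 0.9263, -0.5927,  0.2086]), np.float64(0.01963))
w3 0.08 (array([ 0.9177, -0.5882,  0.2025]), np.float64(0.01906))
```

Projection and basket position both check out, so I'll repeat the grasp and look in mid-grip.

Run:
```python
from h import *
x,y,a=.6785,-.171,30
claw.move_gripper(.5,20)
go(x,y,.24,0); bot.pause(.2); T=pose(); im0=grab_frame("wrist"); np.save("pics/w4.npy",T);cv2.imwrite("pics/w4.png",im0)
go(x,y,.16,a); bot.movel([x,y,.084],vel=.1,f_stop=15); rep("down"); print(pose().round(3))
A=grab_frame("scene"); W=grab_frame("wrist")
claw.move_gripper(0,25); rep("grip"); bot.pause(.2)
B=grab_frame("scene"); 
c=lambda s:cv2.resize(s[194:294,179:279],(300,300),interpolation=2)
W=cv2.resize(W[180:380,220:420],(300,300));I=cv2.resize(im0[145:270,252:377],(300,300))
cv2.imwrite("pics/c5.png",np.vstack([np.hstack([c(A),c(B)]),np.hstack([W,I])]))
```

```text
down t 17.9 [ 0.679  -0.171   0.0848] w 43.2 F [ 0.3 -0.7  0.7] g 0.0
[[ 0.866  0.5    0.001  0.679]
 [ 0.5   -0.866 -0.    -0.171]
 [ 0.001  0.001 -1.     0.085]
 [ 0.     0.     0.     1.   ]]
grip t 19.0 [ 0.6785 -0.171   0.084 ] w 0.5 F [ 0.2 -0.9  0.3] g 0.0
```

View pics/c5.png

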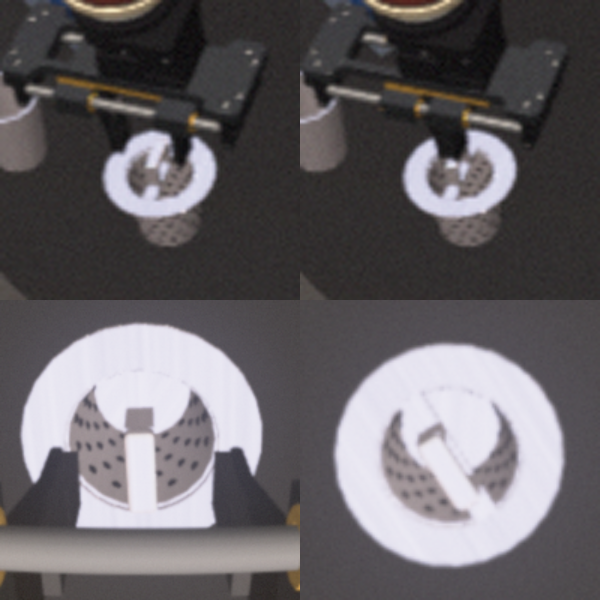

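The jaws closed without meeting the handle although it looks centred, so I doubt the height. I'll probe it by lowering the shut fingers onto the handle with a light force stop.

Run:
```python
from h import *
x,y,a=.6785,-.171,30
W=grab_frame("wrist");cv2.imwrite("pics/w5.png",W);np.save("pics/w5.npy",pose())
rep();print(bot.movel([x,y,.062],vel=.01,f_stop=2)); rep("probe")
bot.movel([x,y,.15],vel=.2)
```

```text
t 19.3 [ 0.6785 -0.171   0.084 ] w 0.3 F [ 0.3  0.  -0.3] g 0.0
True
probe t 19.9 [ 0.6785 -0.171   0.0822] w 0.6 F [-0.4 -0.8  6.2] g 2.8
```

Run:
```python
from h import *
print(plane("scene",(229,247.3),.073),"proj tip",proj("scene",[(.6785,-.171,.073),(.6785,-.171,.095),(.6785,-.171,.069)]))
T=np.load("pics/w5.npy");print(proj("wrist",[(.6785,-.171,.073),(.6785,-.171,.095),(.6785,-.171,.069)],T))
d=np.array([np.cos(np.radians(30)),np.sin(np.radians(30))])*.015
for z in(.071,.095):
  print(z,proj("wrist",[(.6785+s*d[0],-.171+s*d[1],z) for s in(-1,1)],T),proj("scene",[(.6785+s*d[0],-.171+s*d[1],z) for s in(-1,1)]))
A=cv2.resize(cv2.imread("pics/w5.png")[180:330,240:400],(430,400),interpolation=2)
s=cv2.imread("pics/scene1.png")
B=cv2.resize(s[220:290,198:266],(370,400),interpolation=2)
cv2.imwrite("pics/c6.png",np.hstack([A,B]))
```

```text
[[ 0.67739988 -0.18032188]] proj tip [[231.07100079 249.6073439 ]
 [229.89746437 244.00198316]
 [231.28100574 250.61042611]]
[[315.67959825 279.86610582]
 [315.50449398 298.11979669]
 [315.70796897 276.92377506]]
0.071 [[315.74112671 302.37035552]
 [315.64820828 252.93003487]] [[233.2782317  245.54065164]
 [229.04415633 254.74326602]]
0.095 [[315.56701098 324.06427055]
 [315.44337476 270.18449078]] [[232.03952896 239.40945591]
 [227.72450471 248.66074859]]
```

View pics/c6.png

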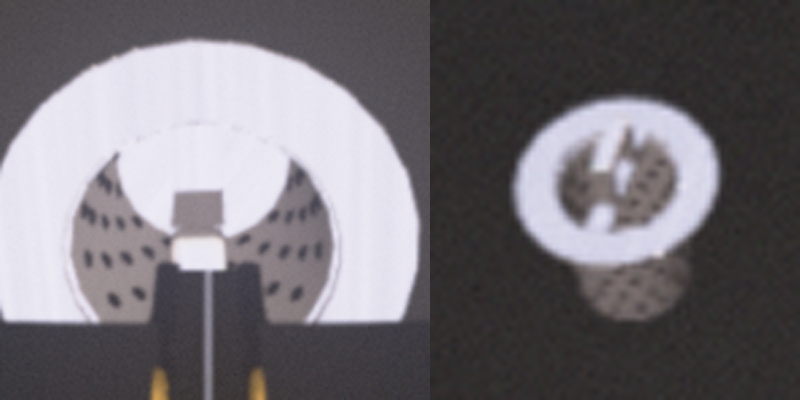

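The wrist view (w5) shows the handle's end face at rows 251–268, which matches z = 0.071–0.095. The shut fingertips begin at row 278, which fits tips just above the handle top. Contact came at TCP z = 0.082, so the real fingertips sit about 13 mm *above* the reported TCP, not 11 mm below as stated. I'll plan with tip = TCP + 13 mm and use force stops throughout.

```bash
echo 'TIP=.013  # measured: tip z = TCP z + TIP' >> h.py
python3 - <<'E'
from h import *
x,y,a=.6785,-.171,30
claw.move_gripper(.5,20)
print(bot.movel([x,y,.075-TIP],vel=.1,f_stop=8)); rep("down")
claw.move_gripper(0,30); rep("grip")
bot.movel([x,y,.10],vel=.1); rep("lift")
E
```

```text
False
down t 22.4 [ 0.6791 -0.1711  0.0629] w 43.5 F [ 0.7 -0.6  1. ] g 0.0
grip t 23.1 [ 0.6784 -0.1709  0.0619] w 9.6 F [-0.3  0.1 -0.4] g 29.8
lift t 23.6 [ 0.6785 -0.1711  0.1001] w 9.4 F [-0.8 -1.  -3.9] g 29.8
```

Gripped this time (9.5 mm, 30 N, and the weight shows in the wrist force). Placing it now.

Run:
```python
from h import *
x,y=.6785,-.171
bot.movel([x,y,.29],vel=.2)
go(*H,.29,HY); bot.pause(.2)
bot.movel([*H,.100],vel=.12,f_stop=12); rep("near")
print(bot.movel([*H,.087],vel=.015,f_stop=5)); rep("seat")
claw.move_gripper(.3); bot.pause(.2); rep("open")
bot.movel([*H,.27],vel=.2); bot.pause(.2)
T=pose(); im=grab_frame("wrist"); cv2.imwrite("pics/w6.png",im); np.save("pics/w6.npy",T); rep()
g=cv2.inRange(cv2.cvtColor(im,cv2.COLOR_BGR2HSV),(0,0,150),(180,70,255));g=cv2.morphologyEx(g,cv2.MORPH_CLOSE,np.ones((3,3)))
for k in cv2.findContours(g,0,1)[0]:
    if 2500<cv2.contourArea(k)<20000:print(cv2.boundingRect(k),fitc(plane("wrist",k[:,0],.098,T)))
# next: look at ring
claw.move_gripper(1.)
go(.554,.403,.24,0); bot.pause(.2); T=pose(); im2=grab_frame("wrist"); cv2.imwrite("pics/w7.png",im2); np.save("pics/w7.npy",T); rep("ring")
print(monitor.state()["joints"].round(0))
g=cv2.inRange(cv2.cvtColor(im2,cv2.COLOR_BGR2HSV),(0,0,150),(180,70,255))
for k in cv2.findContours(g,0,1)[0]:
    if 2500<cv2.contourArea(k)<20000:print(cv2.boundingRect(k),fitc(plane("wrist",k[:,0],.008,T)))
cv2.imwrite("pics/c7.png",np.hstack([cv2.resize(im[100:330,200:430],(400,400)),cv2.resize(im2,(400,400))]))
```

```text
near t 27.8 [ 0.547  -0.4331  0.1009] w 9.5 F [ 0.1  0.3 -3.7] g 29.8
True
seat t 28.4 [ 0.5466 -0.4327  0.0907] w 9.7 F [0.3 0.7 4.9] g 29.9
open t 29.2 [ 0.5458 -0.4321  0.0894] w 26.2 F [ 0.8  0.5 -0.5] g 0.0
t 30.6 [ 0.5463 -0.4326  0.269 ] w 26.0 F [-0.2 -0.  -0. ] g 0.0
(271, 162, 94, 93) (array([ 0.5476, -0.433 ,  0.0451]), np.float64(0.00026))
(359, 0, 207, 50) (array([ 0.9093, -0.5799,  0.1984]), np.float64(0.01779))
ring t 34.9 [0.5542 0.4027 0.24  ] w 87.1 F [ 0.2 -0.3 -0.7] g 0.0
[  -9.   29.  -47.   74.   21.   86. -143.]
(137, 339, 361, 21) (array([1835.1262,    6.2235, 1834.785 ]), np.float64(0.00759))
(271, 154, 89, 88) (array([0.5545, 0.4046, 0.0498]), np.float64(0.00026))
(478, 68, 111, 91) (array([0.5656, 0.0601, 0.1455]), np.float64(0.01293))
(74, 0, 157, 72) (array([0.8362, 0.604 , 0.1213]), np.float64(0.0184))
(0, 0, 31, 116) (array([0.7714, 0.8271, 0.0615]), np.float64(0.01912))
```

View pics/c7.png

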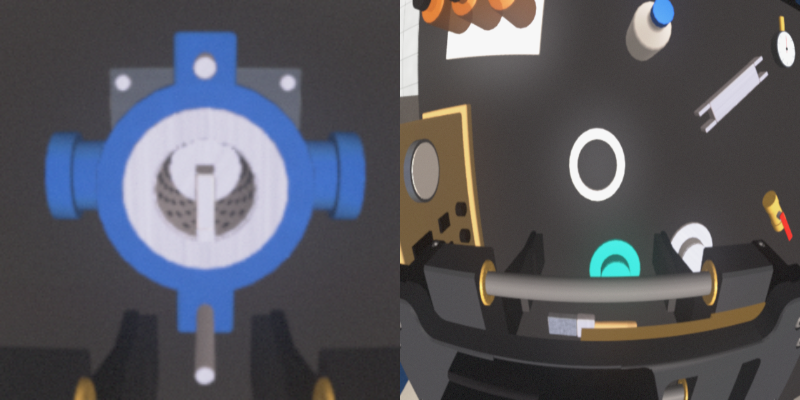

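Basket is seated, centred within about 1 mm of the bore axis. Ring at (0.5545, 0.4046). I'll pick the ring up by its wall on the base side (clear of the bottle and the box) and place it with the grip on the housing's +y side.

Run:
```python
from h import *
C=np.array([.5545,.4046]); psi=135
ty=lambda p:np.array([np.sin(np.radians(p)),-np.cos(np.radians(p))])
g=C-.043*ty(psi)
claw.move_gripper(.42,20)
go(*g,.06,psi); rep("hover"); print(monitor.state()["joints"].round(0))
print(bot.movel([*g,.004],vel=.08,f_stop=8)); rep()
print(bot.movel([*g,-.018],vel=.01,f_stop=3)); z=monitor.state()["tool_pos"][2]; rep("touch")
bot.movel([*g,z+.0015],vel=.02)
claw.move_gripper(0,25); rep("grip")
bot.movel([*g,.30],vel=.2); rep("lift")
bot.pause(.2);cv2.imwrite("pics/w8.png",grab_frame("wrist"));np.save("pics/w8.npy",pose())
print(z); open("ringz","w").write(str(z))
```

```text
hover t 37.8 [0.5243 0.3743 0.0603] w 36.3 F [ 0.1 -0.5 -0.2] g 0.0
[  7.  44. -68.  92.  42.  74. -23.]
False
t 38.7 [0.5242 0.3745 0.0044] w 36.5 F [0.1 0.4 0.4] g 0.0
True
touch t 40.2 [ 0.5241  0.3742 -0.0128] w 36.6 F [-0.3 -0.7  6.3] g 2.9
grip t 41.0 [ 0.5241  0.3741 -0.0114] w 13.8 F [ 0.1 -0.8 -0.4] g 23.8
lift t 42.7 [0.5239 0.3738 0.2989] w 13.9 F [-0.  -0.2 -1.5] g 23.8
-0.012801875539394734
```

Run:
```python
from h import *
ty=lambda p:np.array([np.sin(np.radians(p)),-np.cos(np.radians(p))])
B=np.array([.5472,-.4329])
g=B-.043*ty(HY)
go(*g,.30,HY); rep("hover"); bot.pause(.2)
bot.movel([*g,.096],vel=.12,f_stop=10); rep("near")
print(bot.movel([*g,.083],vel=.012,f_stop=3)); rep("seat")
claw.move_gripper(.33); bot.pause(.2); rep("open")
bot.movel([*g,.18],vel=.15); bot.movel([*H,.27],vel=.2); bot.pause(.2)
T=pose(); im=grab_frame("wrist"); cv2.imwrite("pics/w9.png",im); np.save("pics/w9.npy",T)
m=cv2.inRange(cv2.cvtColor(im,cv2.COLOR_BGR2HSV),(0,0,150),(180,70,255));m=cv2.morphologyEx(m,cv2.MORPH_CLOSE,np.ones((3,3)))
for k in cv2.findContours(m,0,1)[0]:
    if 2500<cv2.contourArea(k)<20000:print(cv2.boundingRect(k),fitc(plane("wrist",k[:,0],.106,T)))
# cover look
claw.move_gripper(1.)
go(.44,.206,.24,90); bot.pause(.2); T=pose(); im2=grab_frame("wrist"); cv2.imwrite("pics/w10.png",im2); np.save("pics/w10.npy",T); rep("cover")
print(monitor.state()["joints"].round(0))
m=cv2.inRange(cv2.cvtColor(im2,cv2.COLOR_BGR2HSV),(0,0,140),(180,60,255))
for k in cv2.findContours(m,0,1)[0]:
    if 2500<cv2.contourArea(k)<20000:print(cv2.boundingRect(k),fitc(plane("wrist",k[:,0],.008,T)))
cv2.imwrite("pics/c8.png",np.hstack([cv2.resize(im[100:330,200:430],(400,400)),cv2.resize(im2,(400,400))]))
```

```text
hover t 45.7 [ 0.551  -0.3887  0.3001] w 13.6 F [ 0.6  0.1 -0.4] g 23.8
near t 47.7 [ 0.5507 -0.3901  0.0967] w 13.7 F [-0.5 -0.4 -0.4] g 23.8
True
seat t 48.5 [ 0.5502 -0.39    0.0865] w 13.9 F [-1. -0.  5.] g 23.8
open t 49.3 [ 0.5497 -0.3898  0.0857] w 28.6 F [-0.8 -0.6 -0.4] g 0.0
(265, 156, 106, 104) (array([ 0.5496, -0.4329,  0.0496]), np.float64(0.00025))
(467, 18, 173, 281) (array([ 0.567 , -0.7258,  0.1025]), np.float64(0.03975))
(360, 0, 206, 49) (array([ 0.9045, -0.5764,  0.1948]), np.float64(0.01733))
cover t 54.7 [0.4402 0.2058 0.24  ] w 87.1 F [ 0.6  0.2 -0.2] g 0.0
[ 34.   3. -66. 101.   3.  78. -32.]
(137, 340, 361, 31) (array([ 0.4281, -3.4681,  3.472 ]), np.float64(0.01114))
(249, 148, 93, 91) (array([0.416 , 0.2091, 0.0517]), np.float64(0.00028))
```

View pics/c8.png

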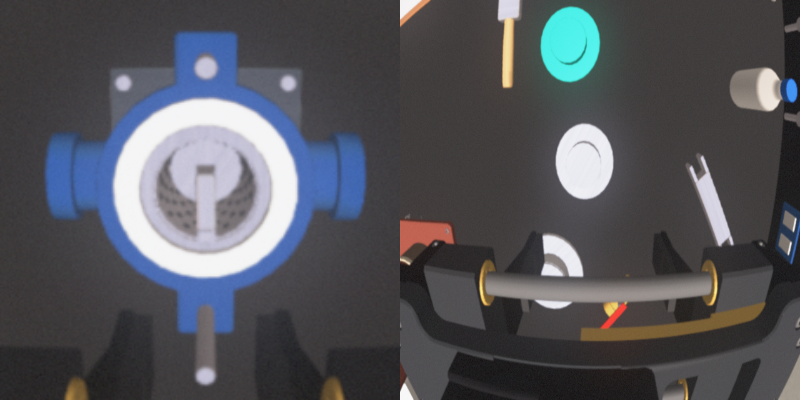

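Ring lies centred (3 mm off). The cover at (0.416, 0.209) has radius 51.7 mm, so it is the right one. Fetching it.

Run:
```python
from h import *
c=[.416,.209]; z0=-.0015
claw.move_gripper(1.,30)
go(*c,.08,90); rep("hover")
print(bot.movel([*c,.006],vel=.08,f_stop=8)); print(bot.movel([*c,z0],vel=.02,f_stop=4)); z=monitor.state()["tool_pos"][2]; rep("down")
claw.move_gripper(0,35); rep("grip"); z=monitor.state()["tool_pos"][2]
bot.movel([*c,.30],vel=.2); rep("lift")
B=[.547,-.4328]
go(*B,.32,HY); bot.pause(.2); rep("hover2")
bot.movel([*B,z+.106+.008],vel=.12,f_stop=12); rep("near")
print(bot.movel([*B,z+.106-.004],vel=.012,f_stop=4)); rep("seat",z+.106)
claw.move_gripper(.9); bot.pause(.2); rep("open")
bot.movel([*B,.30],vel=.2); bot.pause(.2)
T=pose(); im=grab_frame("wrist"); cv2.imwrite("pics/w11.png",im); np.save("pics/w11.npy",T)
m=cv2.inRange(cv2.cvtColor(im,cv2.COLOR_BGR2HSV),(0,0,140),(180,60,255))
for k in cv2.findContours(m,0,1)[0]:
    if 2500<cv2.contourArea(k)<20000:print(cv2.boundingRect(k),fitc(plane("wrist",k[:,0],.114,T)))
# bar look
go(.672,.142,.24,0); bot.pause(.2); T=pose(); im2=grab_frame("wrist"); cv2.imwrite("pics/w12.png",im2); np.save("pics/w12.npy",T); rep("bar")
m=cv2.inRange(cv2.cvtColor(im2,cv2.COLOR_BGR2HSV),(0,0,140),(180,60,255))
for k in cv2.findContours(m,0,2)[0]:
    if 1500<cv2.contourArea(k)<20000:
        P=plane("wrist",k[:,0],.024,T);r=cv2.minAreaRect((P*1000).astype(np.float32));print(cv2.boundingRect(k),r)
cv2.imwrite("pics/c9.png",np.hstack([cv2.resize(im[80:310,200:430],(400,400)),cv2.resize(im2,(400,400))]))
```

```text
hover t 55.6 [0.417  0.2096 0.0812] w 86.9 F [0.6 0.5 1.8] g 0.0
False
False
down t 57.2 [ 0.4159  0.209  -0.0016] w 87.0 F [0.1 0.1 0.6] g 0.0
grip t 57.8 [ 0.4159  0.209  -0.0015] w 58.3 F [ 0.2 -0.5  1.9] g 35.0
lift t 59.5 [0.4155 0.2088 0.2991] w 58.4 F [-0.1  0.5 -3.8] g 35.0
hover2 t 62.0 [ 0.5473 -0.4321  0.3204] w 58.5 F [-0.1  0.3 -4.8] g 35.0
near t 63.9 [ 0.5474 -0.4329  0.1133] w 58.5 F [ 0.2 -0.6 -3.9] g 35.0
True
seat 0.1045020892945499 t 64.5 [ 0.5469 -0.4328  0.1046] w 58.1 F [ 0.4 -0.1  6.1] g 35.0
open t 65.4 [ 0.546  -0.4324  0.1031] w 78.3 F [-0.6 -0.7 -0.7] g 0.0
(152, 341, 331, 19) (array([2087.2197, -144.9551, 2091.8434]), np.float64(0.00669))
(266, 154, 104, 101) (array([ 0.5484, -0.4332,  0.0511]), np.float64(0.00026))
(455, 20, 185, 307) (array([ 0.5855, -0.6907,  0.1037]), np.float64(0.03932))
(353, 0, 198, 56) (array([ 0.5131, -0.6231,  0.2403]), np.float64(0.01742))
bar t 69.2 [0.6722 0.1413 0.24  ] w 78.1 F [-0.2 -0.4 -0.5] g 0.0
(151, 332, 333, 31) ((480.76922607421875, 141.03005981445312), (453.8986511230469, 38.55553436279297), 89.86629486083984)
(243, 145, 148, 114) ((670.6950073242188, 143.89996337890625), (35.43717956542969, 176.98841857910156), 35.205928802490234)
(99, 134, 81, 62) ((721.6694946289062, 343.44036865234375), (67.50111389160156, 105.42218017578125), 11.0257568359375)
(418, 95, 52, 55) ((761.5260009765625, 4.080558776855469), (59.195804595947266, 59.483333587646484), 2.903832197189331)
(0, 57, 66, 126) ((790.8460083007812, 513.8702392578125), (126.11408233642578, 165.85060119628906), 82.73648834228516)
```

View pics/c9.png

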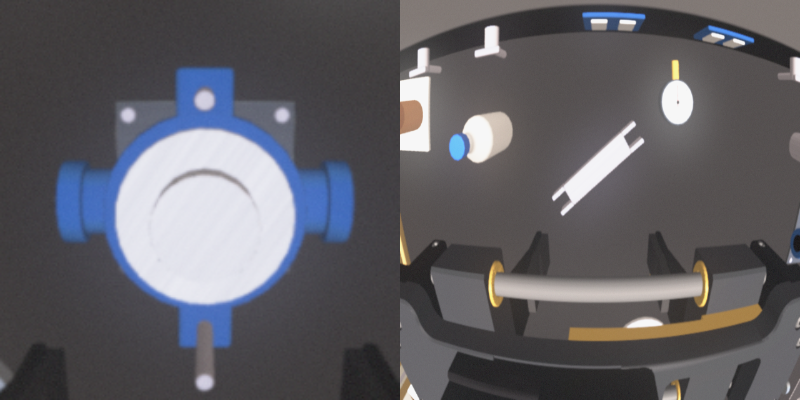

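Cover is seated within 2 mm. Bar centre (0.6707, 0.1439), long axis at -54.8° (≡ 125.2°). Fetching the bar.

Run:
```python
from h import *
c=[.6700,.1435]; psi=125.2
claw.move_gripper(.65,40)
go(*c,.08,psi); rep("hover"); print(monitor.state()["joints"].round(0))
print(bot.movel([*c,.002],vel=.08,f_stop=8)); print(bot.movel([*c,-.0095],vel=.02,f_stop=4)); rep("down")
claw.move_gripper(0,55); rep("grip"); z=monitor.state()["tool_pos"][2]
bot.movel([*c,.06],vel=.1); rep("lift"); bot.movel([*c,.32],vel=.2)
go(*H,.34,HY); bot.pause(.3); rep("hover2")
T=pose(); im=grab_frame("wrist"); cv2.imwrite("pics/w13.png",im); np.save("pics/w13.npy",T)
s=grab_frame("scene");cv2.imwrite("pics/scene2.png",s); open("barz","w").write(str(z))
print(proj("wrist",[(.61838,-.43795,.173),(.47476,-.42765,.173)],T))
cv2.imwrite("pics/c10.png",np.hstack([cv2.resize(im[80:310,200:430],(400,400)),cv2.resize(s[60:220,130:290],(400,400))]))
```

```text
hover t 71.7 [0.6701 0.1435 0.0803] w 56.6 F [0.6 0.3 0.2] g 0.0
[ 29.  51. -74.  84.  49.  81. -11.]
False
False
down t 73.5 [ 0.67    0.1436 -0.0095] w 56.3 F [ 0.1  0.1 -0.2] g 0.0
grip t 74.1 [ 0.67    0.1434 -0.0094] w 31.5 F [-1.1  0.1  0.5] g 55.0
lift t 74.9 [0.6697 0.1432 0.0594] w 31.3 F [-0.7 -0.6 -4.8] g 55.0
hover2 t 78.8 [ 0.5469 -0.4324  0.34  ] w 31.5 F [-0.4  0.5 -4.3] g 55.0
[[317.31459715 135.99672325]
 [317.21556256 281.91316853]]
```

View pics/c10.png

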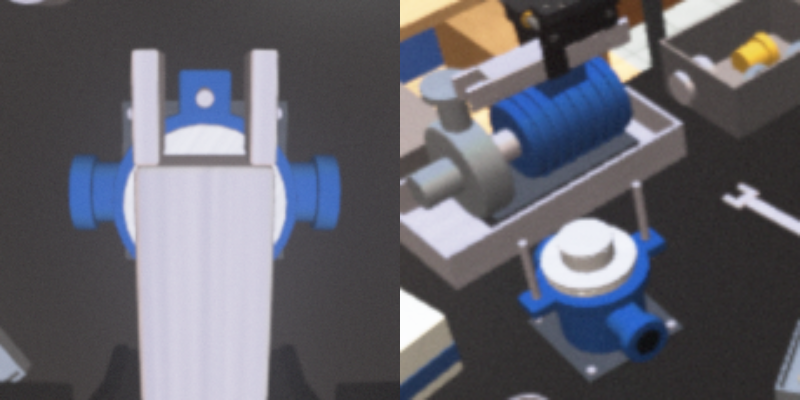

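The bar is held straight; its fork lines up with the far stud (crop (205,98), px (318,136)). A quick check of the bar's lengthwise offset in the grip, then lower.

Run:
```python
from h import *
T=np.load("pics/w13.npy");zb=float(open("barz").read())
P=plane("wrist",[(200+133*.575,80+50*.575),(200+277*.575,80+50*.575),(200+160*.575,80+165*.575),(200+248*.575,80+165*.575)],.34-zb+.024,T)
loc=np.c_[P,np.full(4,T[2,3])]-T[:3,3];l=loc@T[:3,:3];print(l.round(4))
off=((l[:2,0].mean()-.088)+(l[2:,0].mean()-.062))/2
print("bar centre offset along x",off)
off=np.clip(off,-.006,.006)
d=np.array([np.cos(np.radians(HY)),np.sin(np.radians(HY))])
B=H-off*d
zt=zb+.140
bot.movel([*B,.34],vel=.1)
bot.movel([*B,zt+.045],vel=.15,f_stop=10); rep("above studs")
r=bot.movel([*B,zt+.008],vel=.04,f_stop=6); rep("near",r)
if not r:
    print(bot.movel([*B,zt-.004],vel=.012,f_stop=5)); rep("seat",zt)
s=grab_frame("scene");cv2.imwrite("pics/scene3.png",s);
cv2.imwrite("pics/c11.png",cv2.resize(s[120:240,150:270],(500,500),interpolation=2))
```

```text
[[ 0.0896 -0.0149  0.    ]
 [ 0.0896  0.0161  0.    ]
 [ 0.0641 -0.0093  0.    ]
 [ 0.0641  0.0101  0.    ]]
bar centre offset along x 0.0018731203961806914
above studs t 80.4 [ 0.5453 -0.4329  0.1768] w 31.7 F [ 0.4  0.4 -5.3] g 55.0
near False t 81.5 [ 0.545  -0.4327  0.1389] w 31.8 F [-0.7 -0.4 -3.9] g 55.0
True
seat 0.13055361151103628 t 82.2 [ 0.5446 -0.4326  0.1305] w 31.7 F [-0.9  0.3  7.1] g 55.0
```

View pics/c11.png

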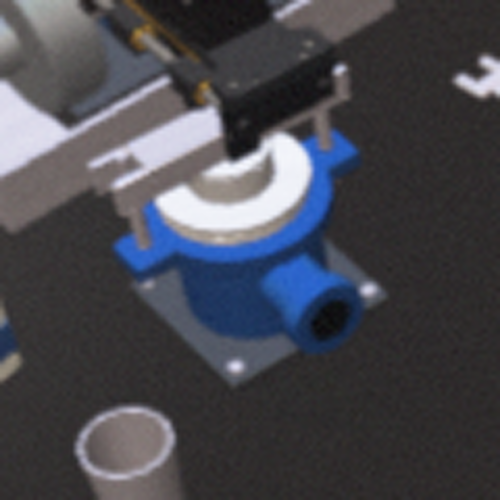

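The bar sits at exactly the predicted height with both studs in its slots. Releasing, backing off and checking.

Run:
```python
from h import *
p=monitor.state()["tool_pos"]
claw.move_gripper(.65); bot.pause(.3); rep("open")
bot.movel([p[0],p[1],.34],vel=.15); bot.pause(.5); rep()
T=pose(); im=grab_frame("wrist"); s=grab_frame("scene")
m=cv2.inRange(cv2.cvtColor(im,cv2.COLOR_BGR2HSV),(0,0,140),(180,60,255))
cv2.imwrite("pics/c12.png",np.hstack([cv2.resize(im[80:310,200:430],(400,400)),cv2.resize(s[120:240,150:270],(400,400),interpolation=2)]))
```

```text
open t 83.2 [ 0.5436 -0.4322  0.1287] w 56.3 F [ 0.1 -0.3  0.5] g 0.0
t 85.3 [ 0.5446 -0.4327  0.34  ] w 56.9 F [-0.3  0.1  0.4] g 0.0
```

View pics/c12.png

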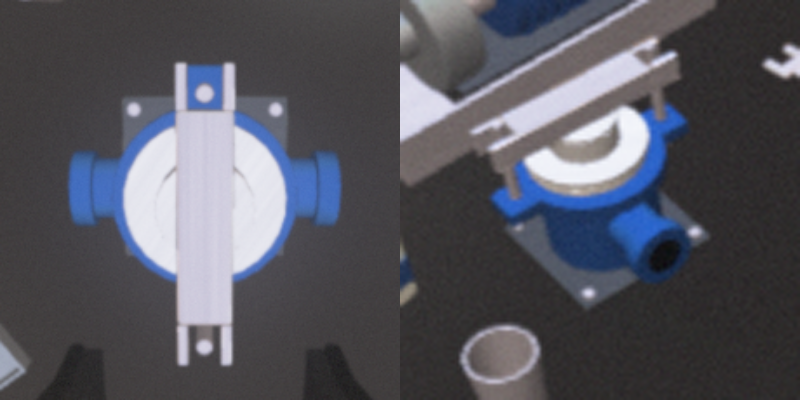

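The bar lies flat on the dome with a stud in each slot ((205,93) and (205,347) in the crop), and the stack is centred. Handing in.

```bash
python3 -c "
from workcell import *
print(job_done())"
```

```text
the job is handed in; nothing more can be done
None
```

The strainer is reassembled and handed in at about 85 s: basket, ring and cover each measured within about 3 mm of the bore axis, the bar seen flat on the dome with both studs in its slots, the bottle and beaker not touched by any move I made, and no verdict returned by `job_done()`; the first basket grasp missed because the real fingertips sit about 13 mm above the reported TCP, not 11 mm ahead of it.

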